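# Turn the gel plate over against the tray wall

## Robot

A 7-joint arm with a two-finger parallel gripper is mounted at the origin on a cart in front of the work surface, level with it; the furniture and walls round the work are solid. World frame = base frame: x ahead of the robot, y to its left, z up, the work surface at z = 0. Lengths are in m, angles in rad, forces in N, time in s.
With the tool pointing down it reaches from about 0.4 to 0.85 m from the base axis. Payload 10.4 kg.
Tool frame: the origin (TCP) lies between the finger pads; the fingertips stand tcp_to_tips ahead of it and the grasp point (between the pads) lies 8 mm behind it (tcp_to_tips is the distance from the TCP to the fingertips, in m); z points along the fingers, y is the line along which they close (so a half turn about z gives the same grasp; the last joint's range is limited). The gripper opens to 85 mm and grips with 20 to 120 N. Pads are 22 mm wide; open, the fingers measure 114 mm over their backs; the gripper's body (76 mm by 85 mm) begins 54 mm behind the grasp point. The pads swing forward as they close: fully open they stand 13 mm farther back than shut.
Start: joints at [1.15, 0.332, -0.065, 1.46, 0.022, 1.35, -0.088], TCP at [0.242, -0.576, 0.242] pointing down, gripper open.
Joint ranges: [-2.6, 2.6], [-0.5, 2.12], [-1.47, 1.34], [0.16, 2.42], [-1.27, 4.41], [0.06, 2.06], [-2.6, 2.6]. Speed limits (rad/s): [2.22, 2.22, 2.79, 2.79, 3.14, 3.14, 3.14].

## Interface

Orientations are given as a unit quaternion [x, y, z, w].
In Python, from workcell import * gives the robot as it stands.
- The arm moves only by the tool apply_moves, never from a script. Its argument "rows" is a list of rows, each an object of numbers: "x", "y", "z": the shift along the tool's x, y, z in mm; "ax", "ay", "az": the turn, a rotation vector about the tool's x, y, z in degrees; "gripper": the closure, from 0 (fully open) to 1 (shut). A call has 1 to 5 rows; each row shifts and turns the commanded pose from where the row before left it, along the tool's axes as they then stand; what a row does not reach is not made up. A row lasts 1/12 s, in which the tool goes at most 41.7 mm and 7.16 degrees, less where a joint would pass 70% of its speed; a pose out of reach is approached as far as the arm can. A call with a gripper value outside its range is refused whole. The fingers move at their own pace and stop on an object; "newtons" is the grip in N (left out, the last holds). Time passes only in rows, so rows that do not move let the fingers close. It gives the time, the measured TCP pose, the force, the opening and the grip force at its end, in the units of the state.
- get_obs(): the state, without advancing time (a new reading comes with each control period).
- camera(name): name is "scene" or "side" or "wrist"; returns a dict with "color" (384x512x3 uint8, red, green, blue), "fov_y" (degrees; the focal length in pixels is half the picture's height over the tangent of half this angle, whatever the lens; pixels are square), "cx", "cy" (the principal point, pixels), "rvec" (rotation vector, rad) and "tvec" (3), from world to camera coordinates, as OpenCV has them. Camera axes: x right, y down, z forward; pixel columns grow to the right and rows downward; lengths in m; the calibration is good to about 2 mm. A picture is of the moment at which its call begins. There is no depth.
- hand_in(): hands the job in; it is judged then, once.
The state is a dict: "clock": time; "joint_pos": joint angles; "joint_velocities": joint speeds; "tau": joint torques, N m; "position": TCP position; "ee_rot": TCP orientation; "ft_force": force on the tool from outside, world axes, zero at the start; "torque": the same for the moment, N m; "grip_width": opening from 0.0 (shut) to 1.0 (fully open); "grasp_force": force on a finger pad.
Only numpy, scipy, OpenCV 4.12 (cv2) and the standard library are available. Lean on these libraries where they do the work, as an engineer would, in place of code of your own. Each camera call takes 0.05 s, during which the arm holds its last target. There are 200 camera calls.

## Task

The rectangular gel plate lies in the steel wash tray with its two spacer strips underneath; turn it over so that it lies flat on the tray floor with the strips on top, ready for the notched plate. Do not pick it up: push it along the floor against a sloping wall of the tray until it rides up and stands leaning on the rim by itself, then push its raised top back so that it falls over into the tray. Leave the notched plate and the things around the tray where they are.

Things in the scene. Friction and masses are not known exactly. Their poses are not given: they have to be found in the camera images.
- tray: Stainless wash tray, fixed to the bench, 239 (x) by 345 (y) by 48 mm, with four flared walls. Origin: centre of its underside; y along its long side, x away from the robot and turned 16 to 36 deg to its left, z up.
- tray_floor (a point): Centre of the tray's flat inner floor (ribbed dark rubber mat), 4 mm above the bench; floor 170 (x) by 276 mm (y). All walls flare outwards, steeper as they rise: from 25 deg to the floor at the foot through 46 deg 7 mm up and 63 deg 24 mm up to 75 deg at the top. The rim is 44 mm above this floor, 29 mm outside the floor's edge, with a 5 mm bead outside it.
- spacer_plate: The plate to turn over: white ceramic rectangle, 80 (x) by 100 (y) by 6 mm, 150 g, two grey strips 9 x 2 mm bonded on one face along the 80 mm sides (8 mm in all). Origin: centre of the strip side. z points away from the strips: up at the start, down once turned over. Starts in the tray's left (+y) or right half, nearly square to it. Friction 0.35 on the walls, 0.6 on the mat.
- plate_mid (a point): centre of the spacer plate, half-way through its 8 mm thickness
- edge_far (a point): middle of the spacer plate's 100 mm edge on its +x side, at half thickness
- edge_near (a point): middle of its 100 mm edge on its -x side, at half thickness
- edge_left (a point): middle of its 80 mm edge on its +y side, at half thickness
- edge_right (a point): middle of its 80 mm edge on its -y side, at half thickness
- notched_plate: The other plate, in the other half of the tray: same white ceramic, 80 (x) by 100 (y) by 6 mm, no strips, with a notch 70 mm wide and 16 mm deep in its far (+x) edge. Leave alone. Origin: centre of its underside.
- gel_comb: flat white gel comb with ten teeth, 27 by 94 by 4 mm, on the bench right of the tray. Leave alone. Origin: its underside, near the centre.
- wash_bottle: white wash bottle with red bent spout, 215 mm tall, on the bench far to the right. Leave alone. Origin: centre of its underside.
- beaker_1: white upturned beaker, 70 mm wide, 85 mm tall, right of the tray, near the bench's front edge. Leave alone. Origin: centre of its underside.
- tube_rack: green rack with small tubes, 55 by 150 by 46 mm, right of the tray. Leave alone. Origin: centre of its underside.
- pipette: pipette lying on the bench to the right of the tray, 238 mm long. Leave alone. Origin: its underside, near the centre.
- syringe: white syringe lying on the bench behind the tray at the left, 145 mm long, 19 mm high. Leave alone. Origin: its underside, near the centre.
- green_tape: roll of green tape, 71 mm wide, 24 mm high, on the bench at the right. Leave alone. Origin: centre of its underside.

How it is judged:
By the outcome, as a careful person would: the job done as asked, in the order asked, and still so for the second after the job is handed in, with the robot touching nothing.
It also fails if it takes over 48 s, if anything falls off the work surface, if the arm or the gripper's body presses on something with over 40 N, if the wrist force passes 120 N, or if a joint passes its speed limit or range.

## Working session

There is one attempt and no reset: what is moved stays moved. The work goes in short steps, Python scripts to look and compute and a tool call to move; the robot and the scene stay as the last step left them, time stands still between calls to the robot, and variables do not carry over. Pictures are saved under pics/ and viewed, at most 11 in all, crops included, and the job is handed in when it is done.

Besides the shell and the picture viewer there is one more tool, called after "Request:" as name([rows], argument=value, ...), one row to a line, values as JSON. apply_moves: Moves the arm, as the interface text tells. Its arguments: {"type":"object","properties":{"rows":{"type":"array","items":{"type":"object","properties":{"x":{"type":"number"},"y":{"type":"number"},"z":{"type":"number"},"ax":{"type":"number"},"ay":{"type":"number"},"az":{"type":"number"},"gripper":{"type":"number"}}}},"newtons":{"type":"number"}},"required":["rows"]}

```bash
mkdir -p pics; ls; python3 - <<'E'
from workcell import *
import cv2,numpy as np
print(get_obs())
ims=[]
for n in("scene","side"):
    c=camera(n);cv2.imwrite(f"pics/{n}0_raw.png",c["color"][:,:,::-1])
    print(n,c["fov_y"],c["cx"],c["cy"],c["rvec"],c["tvec"])
    cv2.imwrite(f"pics/{n}0.png",cv2.resize(c["color"][:,:,::-1],(800,600)))
E
```

```text
pics
{'clock': 0.0, 'joint_pos': array([ 1.15037844,  0.33285882, -0.06470248,  1.46094685,  0.02159664,
        1.34992434, -0.08853697]), 'joint_velocities': array([-1.12939773e-03,  5.24962496e-04, -1.02193919e-04, -6.18898863e-05,
        2.06155752e-03, -7.60706196e-04, -8.35207985e-04]), 'tau': array([-1.86951011e-04, -6.25452375e+01,  4.90501116e-02, -3.91601264e+01,
        1.61408808e-02,  9.87851643e-03,  2.02619566e-05]), 'position': array([ 0.24198328, -0.57585224,  0.24152145]), 'ee_rot': array([ 9.80283908e-01,  1.97592866e-01, -1.73965452e-04, -6.99670311e-04]), 'ft_force': array([-0.41339012, -0.42807934,  0.06370825]), 'torque': array([-0.02403206,  0.07108272, -0.02471836]), 'grasp_force': 0.0, 'grip_width': 1.0011360242908138}
scene 43.22317972447898 255.15722813228905 192.22158322350836 [ 1.43997244 -2.36700228  0.6999934 ] [0.19981646 0.4489311  1.62298117]
side 56.28162962680944 256.5374825001445 191.6063937535047 [ 2.03272753 -0.14948019  0.06959785] [-0.51459642  0.06521932  1.25662272]
```

View pics/scene0.png

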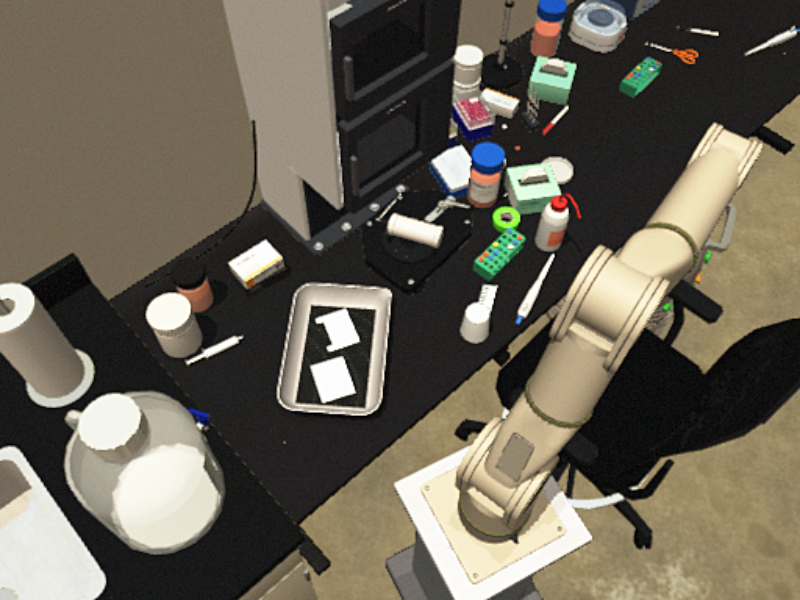

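View pics/side0.png

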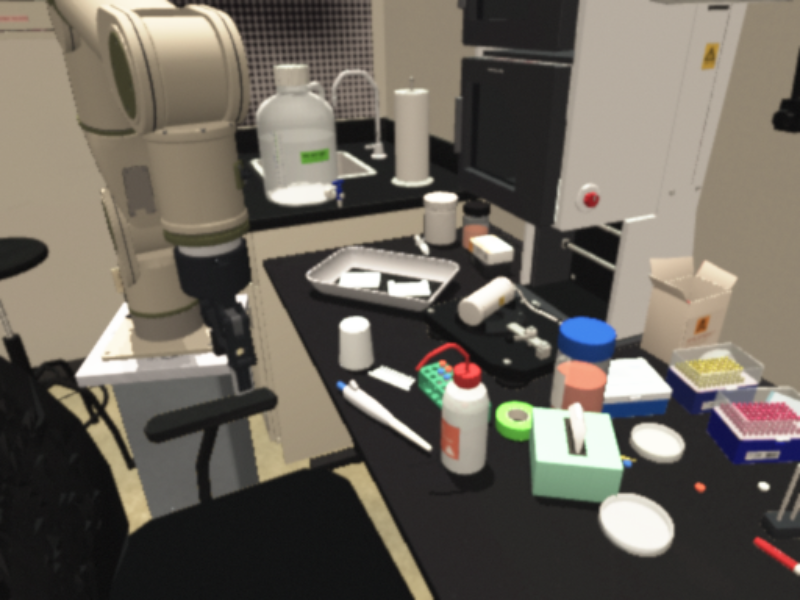

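```bash
cat > h.py <<'E'
from workcell import *
import cv2,numpy as np
def K(c):
    f=c["color"].shape[0]/2/np.tan(np.radians(c["fov_y"]/2)); return np.array([[f,0,c["cx"]],[0,f,c["cy"]],[0,0,1]])
def ray(c,uv,z):
    R=cv2.Rodrigues(np.array(c["rvec"],float))[0];t=np.array(c["tvec"],float)
    uv=np.atleast_2d(np.array(uv,float)); d=(np.linalg.inv(K(c))@np.c_[uv,np.ones(len(uv))].T).T@R; o=-R.T@t
    return o+d*((z-o[2])/d[:,2])[:,None]
def proj(c,P):
    return cv2.projectPoints(np.array(P,float).reshape(-1,1,3),np.array(c["rvec"],float),np.array(c["tvec"],float),K(c),None)[0][:,0]
def whites(c,lo,hi,th=200,amin=60):
    g=c["color"].min(2); m=np.zeros_like(g); (x0,y0),(x1,y1)=lo,hi
    m[y0:y1,x0:x1]=(g[y0:y1,x0:x1]>th)*255
    return [k for k in cv2.findContours(m,cv2.RETR_EXTERNAL,cv2.CHAIN_APPROX_NONE)[0] if cv2.contourArea(k)>amin]
E
python3 - <<'E'
from h import *
import workcell
print([n for n in dir(workcell) if n[0]!='_'], globals().get('tcp_to_tips'))
c=camera("scene")
for k in whites(c,(185,185),(245,262)):
    P=ray(c,k[:,0],0.012)[:,:2]*1000
    r=cv2.minAreaRect(P.astype(np.float32)); print("white",cv2.contourArea(k),np.round(r[0]),np.round(r[1]),round(r[2],1))
    print(np.round(cv2.boxPoints(r)))
# tray: outer outline = bright vs black bench
g=c["color"].max(2); m=((g>70)*255).astype(np.uint8); m[:175]=0;m[270:]=0;m[:,:170]=0;m[:,256:]=0
ks=cv2.findContours(m,cv2.RETR_EXTERNAL,cv2.CHAIN_APPROX_NONE)[0]; k=max(ks,key=cv2.contourArea)
P=ray(c,k[:,0],0.046)[:,:2]*1000; r=cv2.minAreaRect(P.astype(np.float32)); print("tray",np.round(r[0]),np.round(r[1]),r[2]);print(np.round(cv2.boxPoints(r)))
E
```

```text
['MotionError', 'camera', 'get_obs', 'hand_in', 'tcp_to_tips'] 0.011
white 497.0 [436. 174.] [ 79. 101.] 82.2
[[381. 142.]
 [481. 128.]
 [491. 207.]
 [391. 220.]]
white 371.0 [552. 107.] [ 80. 101.] 84.9
[[498.  72.]
 [598.  63.]
 [606. 143.]
 [505. 152.]]
white 212.0 [501. 130.] [180. 286.] 58.1
[[332. 129.]
 [575. -22.]
 [670. 131.]
 [427. 282.]]
tray [497. 136.] [242. 349.] 58.30076599121094
[[284. 125.]
 [582. -59.]
 [709. 147.]
 [412. 331.]]
```

```bash
python3 - <<'E'
from h import *
c=camera("scene");s=camera("side")
print("base",proj(c,[[0,0,0],[.3,0,0],[.3,.4,0],[.3,-.3,0],get_obs()["position"]])/.64)
print("bench edge",ray(c,np.array([[300,540],[400,440],[500,345]])*.64,0))
sc=np.array([[300,287],[390,288],[382,410],[280,405]])*.64
print("tray scene",ray(c,sc,.048)*1000)
ss=np.array([[308,275],[345,250],[460,268],[412,308]])*.64
print("tray side",ray(s,ss,.048)*1000)
print("plates side",ray(s,np.array([[360,280],[408,288]])*.64,.012)*1000)
print("corner proj",proj(s,np.c_[[[381,142],[481,128],[491,207],[391,220]],[12]*4]/1000)/.64)
cr=c["color"][175:275,165:265,::-1]; cv2.imwrite("pics/crop1.png",cv2.resize(cr,(600,600),interpolation=cv2.INTER_CUBIC))
E
```

```text
base [[491.91542391 509.81274821]
 [424.90697679 396.48717222]
 [264.98112914 472.51611509]
 [533.16015325 345.0234802 ]
 [669.37011191 262.30671184]]
bench edge [[ 0.13026305  0.39032934  0.        ]
 [ 0.23118472  0.10147264  0.        ]
 [ 0.33701099 -0.22818902  0.        ]]
tray scene [[682.71897386 144.62460397  48.        ]
 [578.6888255  -51.64562999  48.        ]
 [295.7178872  113.78619644  48.        ]
 [411.36992372 311.47689565  48.        ]]
tray side [[306.66963995 134.20302595  48.        ]
 [405.43522179 285.74797413  48.        ]
 [686.10432423 111.59544482  48.        ]
 [533.45651429 -82.81025368  48.        ]]
plates side [[435.77107277 160.99932775  12.        ]
 [550.52312357  92.89908107  12.        ]]
corner proj [[338.94138599 284.64863873]
 [378.7862237  284.1071225 ]
 [379.50771471 271.36018632]
 [341.57792922 272.03440321]]
```

View pics/crop1.png

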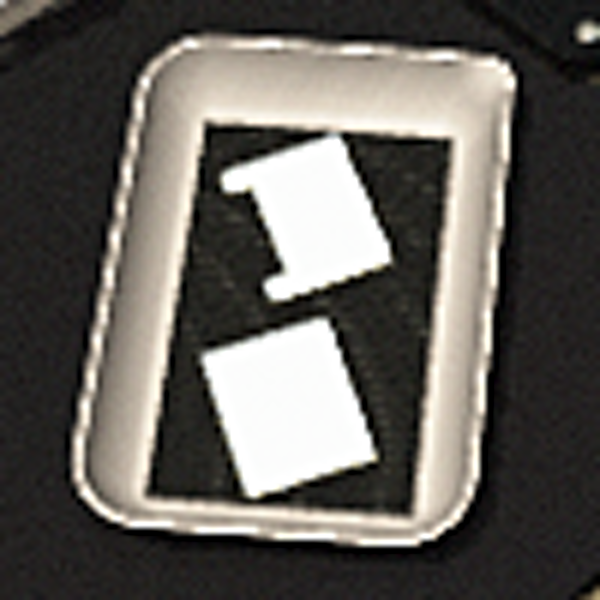

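```bash
cat >> h.py <<'E'
from scipy.spatial.transform import Rotation as Ro
A=np.radians(58.3); U=np.array([np.cos(A),np.sin(A)]); V=np.array([-U[1],U[0]]); C=np.array([497,136.])
def tray(p): d=np.array(p)[...,:2]-C; return np.stack([d@U,d@V],-1)
def world(x,y): return C+x*U+y*V
def goto(w,z,yaw=None):
    o=get_obs(); R=Ro.from_quat(o["ee_rot"]); p=o["position"]*1000
    d=R.inv().apply(np.r_[w,z]-p); X=R.apply([1,0,0]); a=np.degrees(np.arctan2(X[1],X[0]))
    print("clk",round(o["clock"],2),"pos",np.round(p,1),"tray",np.round(tray(p),1),"yaw",round(a,1),"tilt",np.round(R.apply([0,0,1]),3),"delta tool",np.round(d,1),"F",np.round(o["ft_force"],1))
    if yaw is not None: print("yaw left",round(yaw-a,1))
E
python3 - <<'E'
from h import *
c=camera("scene")
for n,p in dict(bottle=(552,248),beaker=(475,340),rack=(500,255),syringe=(188,362),syr2=(240,340)).items(): print(n,np.round(ray(c,np.array([p])*.64,0)*1000),)
goto((420,-200),300); goto(world(-71,72),150,58.3)
E
```

```text
bottle [[ 524. -505.    0.]]
beaker [[ 377. -181.    0.]]
rack [[ 568. -370.    0.]]
syringe [[639. 460.   0.]]
syr2 [[639. 328.   0.]]
clk 0.3 pos [ 242.1 -576.1  242.1] tray [-739.8 -157.3] yaw 22.8 tilt [-0.  0. -1.] delta tool [ 309.7 -277.8  -57.8] F [ 0.2 -0.4  0.6]
clk 0.3 pos [ 242.1 -576.1  242.1] tray [-739.8 -157.3] yaw 22.8 tilt [-0.  0. -1.] delta tool [ 411.3 -575.1   92.3] F [ 0.2 -0.4  0.6]
yaw left 35.5
```

Request:
apply_moves([
  {"x": 26, "y": -23, "z": -8, "gripper": 0.45},
  {"x": 26, "y": -23, "z": -8},
  {"x": 26, "y": -23, "z": -8},
  {"x": 26, "y": -23, "z": -8},
  {"x": 26, "y": -23, "z": -8},
])

```text
invalid input at $.rows[0]: expected keys x, y, z, ax, ay, az, gripper
```

Request:
apply_moves([
  {"x": 26, "y": -23, "z": -6},
  {"x": 26, "y": -23, "z": -4},
  {"x": 26, "y": -23},
  {"x": 26, "y": -23},
  {"x": 26, "y": -23},
])

```text
invalid input at $.rows[0]: expected keys x, y, z, ax, ay, az, gripper
```

Request:
apply_moves([
  {"x": 24, "y": -28},
  {"x": 20, "y": -30},
  {"x": 16, "y": -30},
  {"x": 14, "y": -30},
  {"x": 12, "y": -30},
])

```text
invalid input at $.rows[0]: expected keys x, y, z, ax, ay, az, gripper
```

Request:
apply_moves([
  {"az": -7.1},
  {"az": -7.1},
  {"az": -7.1},
  {"az": -7.1},
  {"az": -7.1},
])

```text
invalid input at $.rows[0]: expected keys x, y, z, ax, ay, az, gripper
```

```bash
python3 -c "
from h import *
goto(world(-71,72),120,58.3)"
```

```text
clk 0.3 pos [ 242.1 -576.1  242.1] tray [-739.8 -157.3] yaw 22.8 tilt [-0.  0. -1.] delta tool [ 411.3 -575.1  122.3] F [ 0.2 -0.4  0.6]
yaw left 35.5
```

All keys are needed.

Request:
apply_moves([
  {"x": 26, "y": -23, "z": -8, "ax": 0, "ay": 0, "az": 0, "gripper": 0.45},
  {"x": 26, "y": -23, "z": -8, "ax": 0, "ay": 0, "az": 0, "gripper": 0.45},
  {"x": 26, "y": -23, "z": -8, "ax": 0, "ay": 0, "az": 0, "gripper": 0.45},
  {"x": 26, "y": -23, "z": -8, "ax": 0, "ay": 0, "az": 0, "gripper": 0.45},
  {"x": 26, "y": -23, "z": -8, "ax": 0, "ay": 0, "az": 0, "gripper": 0.45},
])

```text
clock: 0.72
position: [0.3179, -0.4182, 0.2826]
ee_rot: [0.98, 0.198, -0.0, 0.0]
ft_force: [0.9, -0.6, 0.2]
grip_width: 0.549
grasp_force: 0.0
```

Request:
apply_moves([
  {"x": 26, "y": -23, "z": -6, "ax": 0, "ay": 0, "az": 0, "gripper": 0.45},
  {"x": 26, "y": -23, "z": -4, "ax": 0, "ay": 0, "az": 0, "gripper": 0.45},
  {"x": 26, "y": -23, "z": 0, "ax": 0, "ay": 0, "az": 0, "gripper": 0.45},
  {"x": 26, "y": -23, "z": 0, "ax": 0, "ay": 0, "az": 0, "gripper": 0.45},
  {"x": 26, "y": -23, "z": 0, "ax": 0, "ay": 0, "az": 0, "gripper": 0.45},
])

```text
clock: 1.13
position: [0.3931, -0.2618, 0.2926]
ee_rot: [0.98, 0.198, 0.0, 0.0]
ft_force: [0.5, 0.1, 0.3]
grip_width: 0.548
grasp_force: 0.0
```

Request:
apply_moves([
  {"x": 24, "y": -28, "z": 0, "ax": 0, "ay": 0, "az": 0, "gripper": 0.45},
  {"x": 20, "y": -30, "z": 0, "ax": 0, "ay": 0, "az": 0, "gripper": 0.45},
  {"x": 16, "y": -30, "z": 0, "ax": 0, "ay": 0, "az": 0, "gripper": 0.45},
  {"x": 14, "y": -30, "z": 0, "ax": 0, "ay": 0, "az": 0, "gripper": 0.45},
  {"x": 12, "y": -30, "z": 0, "ax": 0, "ay": 0, "az": 0, "gripper": 0.45},
])

```text
clock: 1.55
position: [0.4147, -0.0918, 0.2923]
ee_rot: [0.98, 0.198, 0.0, 0.0]
ft_force: [0.8, 0.3, 0.4]
grip_width: 0.548
grasp_force: 0.0
```

Request:
apply_moves([
  {"x": 0, "y": 0, "z": 0, "ax": 0, "ay": 0, "az": -7.1, "gripper": 0.45},
  {"x": 0, "y": 0, "z": 0, "ax": 0, "ay": 0, "az": -7.1, "gripper": 0.45},
  {"x": 0, "y": 0, "z": 0, "ax": 0, "ay": 0, "az": -7.1, "gripper": 0.45},
  {"x": 0, "y": 0, "z": 0, "ax": 0, "ay": 0, "az": -7.1, "gripper": 0.45},
  {"x": 0, "y": 0, "z": 0, "ax": 0, "ay": 0, "az": -7.1, "gripper": 0.45},
])

```text
clock: 1.97
position: [0.4146, -0.0936, 0.2924]
ee_rot: [0.872, 0.49, 0.0, 0.0]
ft_force: [0.6, -0.0, -0.5]
grip_width: 0.549
grasp_force: 0.0
```

```bash
python3 -c "
from h import *
goto(world(-71,72),120,58.3)"
```

```text
clk 1.97 pos [414.6 -93.6 292.4] tray [-238.6  -50.6] yaw 58.7 tilt [ 0. -0. -1.] delta tool [ 168.4 -121.6  172.4] F [ 0.6 -0.  -0.5]
yaw left -0.4
```

Request:
apply_moves([
  {"x": 33, "y": -24, "z": 10, "ax": 0, "ay": 0, "az": 0.4, "gripper": 0.45},
  {"x": 34, "y": -24, "z": 20, "ax": 0, "ay": 0, "az": 0, "gripper": 0.45},
  {"x": 34, "y": -24, "z": 20, "ax": 0, "ay": 0, "az": 0, "gripper": 0.45},
  {"x": 34, "y": -25, "z": 20, "ax": 0, "ay": 0, "az": 0, "gripper": 0.45},
  {"x": 33, "y": -25, "z": 22, "ax": 0, "ay": 0, "az": 0, "gripper": 0.45},
])

```text
clock: 2.38
position: [0.4012, 0.0976, 0.2086]
ee_rot: [0.875, 0.484, 0.001, 0.001]
ft_force: [0.8, -0.5, 0.2]
grip_width: 0.551
grasp_force: 0.0
```

Request:
apply_moves([
  {"x": 0, "y": 0, "z": 40, "ax": 0, "ay": 0, "az": 0, "gripper": 0.45},
  {"x": 0, "y": 0, "z": 40, "ax": 0, "ay": 0, "az": 0, "gripper": 0.45},
  {"x": 0, "y": 0, "z": 0, "ax": 0, "ay": 0, "az": 0, "gripper": 0.45},
])

```text
clock: 2.63
position: [0.3975, 0.0954, 0.1234]
ee_rot: [0.875, 0.485, -0.004, -0.002]
ft_force: [-2.3, -0.0, 0.1]
grip_width: 0.548
grasp_force: 0.0
```

```bash
python3 - <<'E'
from h import *
goto(world(-71,72),17,58.3)
w=camera("wrist"); c=camera("scene")
a=cv2.resize(w["color"][:,:,::-1],(600,450))
b=cv2.resize(c["color"][175:275,165:265,::-1],(200,200)); cv2.imwrite("pics/w1.png",np.hstack([a,cv2.copyMakeBorder(b,0,250,0,0,0)]))
E
```

```text
clk 2.63 pos [397.5  95.4 123.4] tray [-86.8  63.3] yaw 58.0 tilt [-0.009 -0.001 -1.   ] delta tool [ 16.3  -8.  106.4] F [-2.3 -0.   0.1]
yaw left 0.3
```

View pics/w1.png

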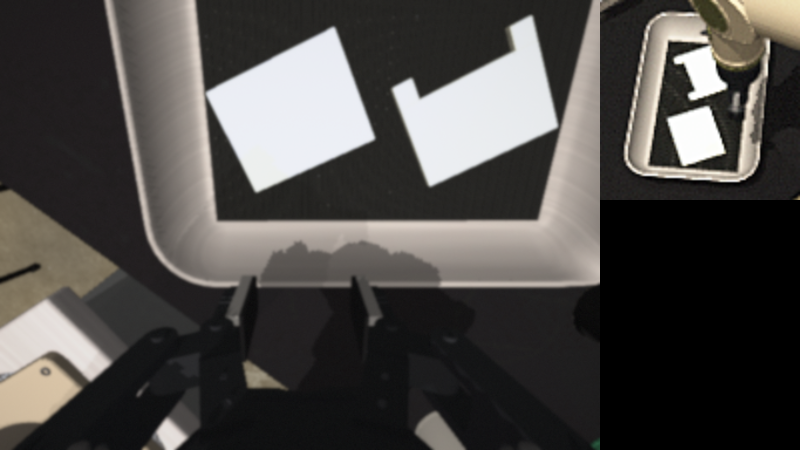

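```bash
python3 - <<'E'
from h import *
w=camera("wrist")
for k in whites(w,(0,0),(512,175),215,1500):
    P=ray(w,k[:,0],.012)[:,:2]*1000; r=cv2.minAreaRect(P.astype(np.float32)); print(cv2.contourArea(k),np.round(r[1]),"ctr",np.round(tray(r[0]),1),"box",np.round(tray(cv2.boxPoints(r)),1).tolist())
f=np.array([[217,219],[538,219],[200,60],[590,284],[165,284]])*512/600
print("floor corners",np.round(tray(ray(w,f[:3],.004)*1000),1).tolist(),"rim",np.round(tray(ray(w,f[3:],.048)*1000),1).tolist())
print("finger tips @z.112", np.round(tray(ray(w,np.array([[248,277],[357,277]])*512/600,.112)*1000),1).tolist())
goto(world(-72,66),40,58.3)
E
```

```text
10287.0 [78. 98.] ctr [ 0.1 72.1] box [[-55.4, 101.3], [-15.9, 11.5], [55.6, 42.9], [16.0, 132.8]]
8640.0 [77. 97.] ctr [  4.8 -61.1] box [[-51.4, -34.6], [-8.2, -121.9], [61.1, -87.6], [17.8, -0.3]]
floor corners [[-80.1, 134.7], [-82.1, -140.5], [42.1, 135.5]] rim [[-120.4, -157.6], [-118.3, 166.5]]
finger tips @z.112 [[-79.1, 89.6], [-79.5, 32.0]]
clk 2.78 pos [402.3  95.9 130.5] tray [-83.9  59.5] yaw 57.9 tilt [ 0.001  0.    -1.   ] delta tool [11.8 -6.6 90.5] F [-0.7  0.3  0.7]
yaw left 0.4
```

Request:
apply_moves([
  {"x": 12, "y": -2, "z": 20, "ax": 0, "ay": 0, "az": -0.4, "gripper": 0.45},
  {"x": 0, "y": 0, "z": 35, "ax": 0, "ay": 0, "az": 0, "gripper": 0.45},
  {"x": 0, "y": 0, "z": 35, "ax": 0, "ay": 0, "az": 0, "gripper": 0.45},
  {"x": 0, "y": 0, "z": 10, "ax": 0, "ay": 0, "az": 0, "gripper": 0.45},
  {"x": 0, "y": 0, "z": 0, "ax": 0, "ay": 0, "az": 0, "gripper": 0.45},
])

```text
clock: 3.2
position: [0.4061, 0.1066, 0.0288]
ee_rot: [0.874, 0.487, -0.001, -0.0]
ft_force: [-0.2, -1.0, -0.3]
grip_width: 0.551
grasp_force: 0.0
```

```bash
python3 -c "
from h import *
goto(world(-72,62),17,58.3)"
```

```text
clk 3.2 pos [406.1 106.6  28.8] tray [-72.8  61.9] yaw 58.2 tilt [-0.002 -0.    -1.   ] delta tool [ 0.8 -0.1 11.8] F [-0.2 -1.  -0.3]
yaw left 0.1
```

Request:
apply_moves([
  {"x": 0, "y": 0, "z": 6, "ax": 0, "ay": 0, "az": 0, "gripper": 0.45},
  {"x": 0, "y": 0, "z": 4, "ax": 0, "ay": 0, "az": 0, "gripper": 0.45},
  {"x": 0, "y": 0, "z": 0, "ax": 0, "ay": 0, "az": 0, "gripper": 0.45},
])

```text
clock: 3.45
position: [0.4074, 0.1069, 0.02]
ee_rot: [0.874, 0.487, 0.001, 0.001]
ft_force: [-1.4, 0.3, -0.6]
grip_width: 0.549
grasp_force: 0.0
```

Request:
apply_moves([
  {"x": 0, "y": 0, "z": 2, "ax": 0, "ay": 0, "az": 0, "gripper": 0.45},
  {"x": 0, "y": 0, "z": 0, "ax": 0, "ay": 0, "az": 0, "gripper": 0.45},
])

```text
clock: 3.62
position: [0.4068, 0.107, 0.0175]
ee_rot: [0.873, 0.487, 0.0, 0.0]
ft_force: [0.9, -0.3, -0.7]
grip_width: 0.551
grasp_force: 0.0
```

Request:
apply_moves([
  {"x": 0, "y": 0, "z": 1, "ax": 0, "ay": 0, "az": 0, "gripper": 0.45},
  {"x": 0, "y": 0, "z": 0, "ax": 0, "ay": 0, "az": 0, "gripper": 0.45},
])

```text
clock: 3.78
position: [0.4064, 0.107, 0.0161]
ee_rot: [0.873, 0.487, 0.0, 0.0]
ft_force: [0.4, 0.2, 0.2]
grip_width: 0.546
grasp_force: 0.0
```

Request:
apply_moves([
  {"x": 0, "y": 0, "z": 1, "ax": 0, "ay": 0, "az": 0, "gripper": 0.45},
  {"x": 0, "y": 0, "z": 0, "ax": 0, "ay": 0, "az": 0, "gripper": 0.45},
])

```text
clock: 3.95
position: [0.4062, 0.1071, 0.0148]
ee_rot: [0.873, 0.487, -0.0, 0.0]
ft_force: [0.1, 0.5, -0.1]
grip_width: 0.553
grasp_force: 0.0
```

Request:
apply_moves([
  {"x": 0, "y": 0, "z": 1, "ax": 0, "ay": 0, "az": 0, "gripper": 0.45},
  {"x": 0, "y": 0, "z": 0, "ax": 0, "ay": 0, "az": 0, "gripper": 0.45},
])

```text
clock: 4.12
position: [0.4062, 0.1071, 0.0137]
ee_rot: [0.873, 0.487, -0.0, -0.0]
ft_force: [0.7, -0.3, 0.3]
grip_width: 0.549
grasp_force: 0.0
```

Request:
apply_moves([
  {"x": 0, "y": 0, "z": 2, "ax": 0, "ay": 0, "az": 0, "gripper": 0.45},
  {"x": 0, "y": 0, "z": 0, "ax": 0, "ay": 0, "az": 0, "gripper": 0.45},
])

```text
clock: 4.28
position: [0.4064, 0.1071, 0.0125]
ee_rot: [0.873, 0.487, -0.0, 0.0]
ft_force: [-5.7, -1.4, 15.6]
grip_width: 0.553
grasp_force: 7.8
```

Request:
apply_moves([
  {"x": 0, "y": 0, "z": 1, "ax": 0, "ay": 0, "az": 0, "gripper": 0.45},
  {"x": 0, "y": 0, "z": 0, "ax": 0, "ay": 0, "az": 0, "gripper": 0.45},
])

```text
clock: 4.45
position: [0.4065, 0.1072, 0.0124]
ee_rot: [0.873, 0.487, -0.001, 0.001]
ft_force: [-12.8, -4.5, 37.7]
grip_width: 0.552
grasp_force: 19.0
```

Request:
apply_moves([
  {"x": 0, "y": 0, "z": 1, "ax": 0, "ay": 0, "az": 0, "gripper": 0.45},
  {"x": 0, "y": 0, "z": 0, "ax": 0, "ay": 0, "az": 0, "gripper": 0.45},
])

```text
clock: 4.62
position: [0.4066, 0.1072, 0.0123]
ee_rot: [0.873, 0.487, -0.001, 0.001]
ft_force: [-20.5, -6.7, 59.9]
grip_width: 0.552
grasp_force: 29.7
```

Request:
apply_moves([
  {"x": 0, "y": 0, "z": -4.5, "ax": 0, "ay": 0, "az": 0, "gripper": 0.45},
  {"x": 0, "y": 0, "z": 0, "ax": 0, "ay": 0, "az": 0, "gripper": 0.45},
  {"x": 6, "y": 0, "z": 0, "ax": 0, "ay": 0, "az": 0, "gripper": 0.45},
  {"x": 6, "y": 0, "z": 0, "ax": 0, "ay": 0, "az": 0, "gripper": 0.45},
  {"x": 6, "y": 0, "z": 0, "ax": 0, "ay": 0, "az": 0, "gripper": 0.45},
])

```text
clock: 5.03
position: [0.4159, 0.1229, 0.0141]
ee_rot: [0.873, 0.487, -0.0, -0.0]
ft_force: [-0.0, 0.5, 0.7]
grip_width: 0.549
grasp_force: 0.3
```

Request:
apply_moves([
  {"x": 6, "y": 0, "z": 0, "ax": 0, "ay": 0, "az": 0, "gripper": 0.45},
  {"x": 6, "y": 0, "z": 0, "ax": 0, "ay": 0, "az": 0, "gripper": 0.45},
  {"x": 0, "y": 0, "z": 0, "ax": 0, "ay": 0, "az": 0, "gripper": 0.45},
])

```text
clock: 5.28
position: [0.4226, 0.1342, 0.0144]
ee_rot: [0.873, 0.488, 0.0, -0.0]
ft_force: [-0.0, 0.1, -0.1]
grip_width: 0.55
grasp_force: 0.0
```

```bash
python3 - <<'E'
from h import *
goto(world(0,62),14,58.3)
w=camera("wrist"); cv2.imwrite("pics/w2.png",w["color"][:,:,::-1])
E
```

```text
clk 5.28 pos [422.6 134.2  14.4] tray [-40.6  62.3] yaw 58.4 tilt [ 0.     0.001 -1.   ] delta tool [40.6  0.3  0.4] F [-0.   0.1 -0.1]
yaw left -0.1
```

View pics/w2.png

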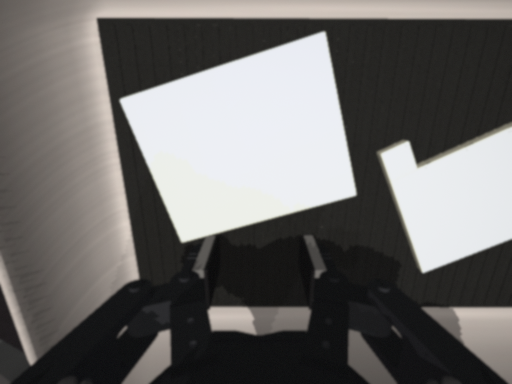

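Request:
apply_moves([
  {"x": 5, "y": 0, "z": 0, "ax": 0, "ay": 0, "az": 0, "gripper": 0.45},
  {"x": 5, "y": 0, "z": 0, "ax": 0, "ay": 0, "az": 0, "gripper": 0.45},
  {"x": 5, "y": 0, "z": 0, "ax": 0, "ay": 0, "az": 0, "gripper": 0.45},
  {"x": 5, "y": 0, "z": 0, "ax": 0, "ay": 0, "az": 0, "gripper": 0.45},
  {"x": 0, "y": 0, "z": 0, "ax": 0, "ay": 0, "az": 0, "gripper": 0.45},
])

```text
clock: 5.75
position: [0.4331, 0.1507, 0.0146]
ee_rot: [0.873, 0.487, 0.0, -0.0]
ft_force: [-0.7, -0.9, 0.4]
grip_width: 0.55
grasp_force: 0.0
```

```bash
cat > m.py <<'E'
from h import *
goto(world(0,62),14,58.3)
w=camera("wrist")
for k in whites(w,(0,0),(512,384),195,1500):
    P=ray(w,k[:,0],.012)[:,:2]*1000; r=cv2.minAreaRect(P.astype(np.float32)); print(cv2.contourArea(k),np.round(r[1]),"ctr",np.round(tray(r[0]),1),"box",np.round(tray(cv2.boxPoints(r)),1).tolist())
E
python3 m.py
```

```text
clk 5.75 pos [433.1 150.7  14.6] tray [-21.   62.1] yaw 58.3 tilt [ 0.001  0.001 -1.   ] delta tool [21.   0.1  0.6] F [-0.7 -0.9  0.4]
yaw left -0.0
11686.0 [78. 67.] ctr [ -0.6 -46.4] box [[-50.4, -33.6], [-20.7, -93.7], [49.1, -59.2], [19.4, 0.9]]
30501.0 [80. 99.] ctr [37.5 65.6] box [[-10.2, 107.9], [6.7, 9.8], [85.3, 23.4], [68.3, 121.4]]
```

Request:
apply_moves([
  {"x": -5, "y": -8, "z": 0, "ax": 0, "ay": 0, "az": 0, "gripper": 0.45},
  {"x": 5, "y": 0, "z": 0, "ax": 0, "ay": 0, "az": 0, "gripper": 0.45},
  {"x": 5, "y": 0, "z": 0, "ax": 0, "ay": 0, "az": 0, "gripper": 0.45},
  {"x": 5, "y": 0, "z": 0, "ax": 0, "ay": 0, "az": 0, "gripper": 0.45},
  {"x": 0, "y": 0, "z": 0, "ax": 0, "ay": 0, "az": 0, "gripper": 0.45},
])

```text
clock: 6.22
position: [0.4317, 0.1635, 0.0147]
ee_rot: [0.873, 0.487, 0.001, -0.0]
ft_force: [0.3, -0.6, -0.8]
grip_width: 0.549
grasp_force: 0.0
```

```bash
python3 m.py
```

```text
clk 6.22 pos [431.7 163.5  14.7] tray [-10.9  70. ] yaw 58.3 tilt [ 0.001  0.001 -1.   ] delta tool [10.9  8.   0.7] F [ 0.3 -0.6 -0.8]
yaw left -0.0
10044.0 [78. 63.] ctr [ -1.4 -44.2] box [[-50.2, -33.3], [-22.5, -89.5], [47.3, -55.1], [19.6, 1.1]]
29922.5 [ 80. 118.] ctr [43.3 71.4] box [[2.3, 129.8], [4.3, 11.7], [84.3, 13.1], [82.3, 131.1]]
```

Request:
apply_moves([
  {"x": 5, "y": 0, "z": 0, "ax": 0, "ay": 0, "az": 0, "gripper": 0.45},
  {"x": 5, "y": 0, "z": 0, "ax": 0, "ay": 0, "az": 0, "gripper": 0.45},
  {"x": 5, "y": 0, "z": 0, "ax": 0, "ay": 0, "az": 0, "gripper": 0.45},
  {"x": 5, "y": 0, "z": 0, "ax": 0, "ay": 0, "az": 0, "gripper": 0.45},
  {"x": 0, "y": 0, "z": 0, "ax": 0, "ay": 0, "az": 0, "gripper": 0.45},
])

```text
clock: 6.68
position: [0.4419, 0.1803, 0.0144]
ee_rot: [0.873, 0.487, 0.0, -0.0]
ft_force: [-0.1, -0.6, -0.2]
grip_width: 0.543
grasp_force: 0.3
```

```bash
python3 - <<'E'
from h import *
goto(world(0,70),14,58.3)
w=camera("wrist"); c=camera("scene")
a=w["color"][:,:,::-1]
b=cv2.resize(c["color"][175:275,165:265,::-1],(280,280)); cv2.imwrite("pics/w3.png",np.hstack([a,cv2.copyMakeBorder(b,0,104,0,0,0)]))
E
```

```text
clk 6.68 pos [441.9 180.3  14.4] tray [ 8.8 70.2] yaw 58.3 tilt [ 0.     0.001 -1.   ] delta tool [-8.8  0.2  0.4] F [-0.1 -0.6 -0.2]
yaw left -0.0
```

View pics/w3.png

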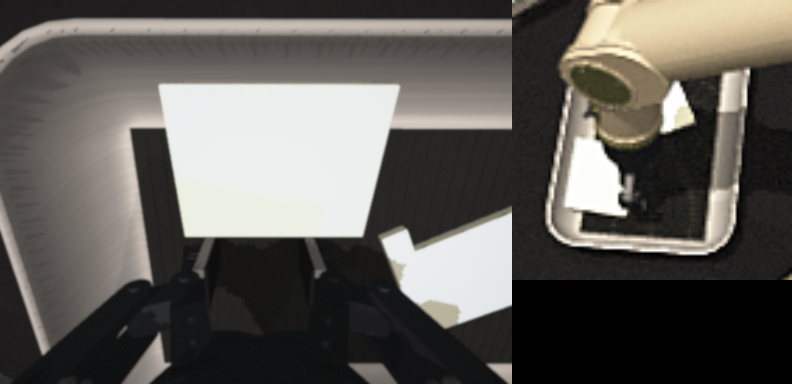

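Request:
apply_moves([
  {"x": 5, "y": 0, "z": 0, "ax": 0, "ay": 0, "az": 0, "gripper": 0.45},
  {"x": 5, "y": 0, "z": 0, "ax": 0, "ay": 0, "az": 0, "gripper": 0.45},
  {"x": 5, "y": 0, "z": 0, "ax": 0, "ay": 0, "az": 0, "gripper": 0.45},
  {"x": 5, "y": 0, "z": 0, "ax": 0, "ay": 0, "az": 0, "gripper": 0.45},
  {"x": 5, "y": 0, "z": 0, "ax": 0, "ay": 0, "az": 0, "gripper": 0.45},
])

```text
clock: 7.2
position: [0.4551, 0.2014, 0.0144]
ee_rot: [0.873, 0.487, 0.0, -0.0]
ft_force: [-0.4, -0.4, -0.6]
grip_width: 0.551
grasp_force: 0.4
```

Request:
apply_moves([
  {"x": 5, "y": 0, "z": 0, "ax": 0, "ay": 0, "az": 0, "gripper": 0.45},
  {"x": 4, "y": 0, "z": 0, "ax": 0, "ay": 0, "az": 0, "gripper": 0.45},
  {"x": 4, "y": 0, "z": 0, "ax": 0, "ay": 0, "az": 0, "gripper": 0.45},
  {"x": 4, "y": 0, "z": 0, "ax": 0, "ay": 0, "az": 0, "gripper": 0.45},
  {"x": 0, "y": 0, "z": 0, "ax": 0, "ay": 0, "az": 0, "gripper": 0.45},
])

```text
clock: 7.62
position: [0.464, 0.216, 0.0146]
ee_rot: [0.873, 0.487, 0.0, -0.0]
ft_force: [0.1, -0.3, -0.6]
grip_width: 0.552
grasp_force: 0.0
```

```bash
cat > v.py <<'E'
import sys
from h import *
goto(world(0,70),14,58.3)
w=camera("wrist"); c=camera("scene"); s=camera("side")
a=w["color"][:,:,::-1]
b=cv2.resize(c["color"][175:275,165:265,::-1],(280,280),interpolation=2)
d=cv2.resize(s["color"][145:215,180:310,::-1],(792,426),interpolation=2) if 0 else cv2.resize(s["color"][150:210,190:310,::-1],(280,140),interpolation=2)
b=np.vstack([b,d]); a=cv2.copyMakeBorder(a,0,36,0,0,0)
cv2.imwrite(f"pics/{sys.argv[1]}.png",np.hstack([a,b]))
E
python3 v.py w4
```

```text
clk 7.62 pos [464.  216.   14.6] tray [50.8 70.1] yaw 58.3 tilt [ 0.001  0.001 -1.   ] delta tool [-50.8   0.1   0.5] F [ 0.1 -0.3 -0.6]
yaw left -0.0
```

View pics/w4.png

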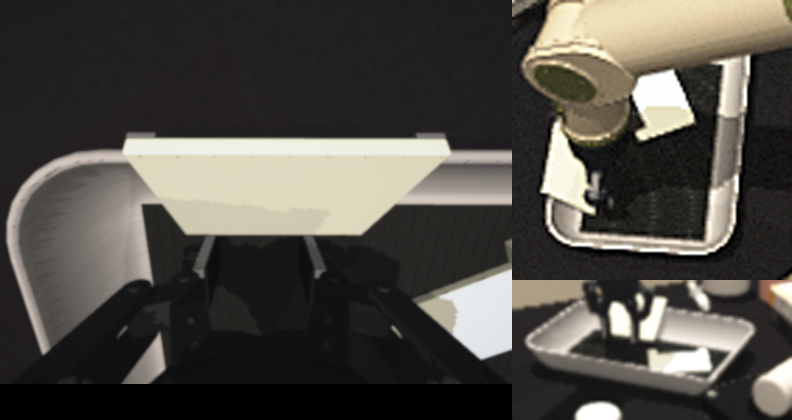

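Request:
apply_moves([
  {"x": 4, "y": 0, "z": 0, "ax": 0, "ay": 0, "az": 0, "gripper": 0.45},
  {"x": 4, "y": 0, "z": 0, "ax": 0, "ay": 0, "az": 0, "gripper": 0.45},
  {"x": 1, "y": 0, "z": 0, "ax": 0, "ay": 0, "az": 0, "gripper": 0.45},
  {"x": 0, "y": 0, "z": 0, "ax": 0, "ay": 0, "az": 0, "gripper": 0.45},
  {"x": -3, "y": 0, "z": 0, "ax": 0, "ay": 0, "az": 0, "gripper": 0.45},
])

```text
clock: 8.18
position: [0.467, 0.2208, 0.0145]
ee_rot: [0.873, 0.487, 0.0, -0.0]
ft_force: [-0.4, -0.3, -0.4]
grip_width: 0.549
grasp_force: 0.0
```

Request:
apply_moves([
  {"x": -10, "y": 0, "z": 0, "ax": 0, "ay": 0, "az": 0, "gripper": 0.45},
  {"x": -20, "y": 0, "z": 0, "ax": 0, "ay": 0, "az": 0, "gripper": 0.45},
  {"x": -20, "y": 0, "z": 0, "ax": 0, "ay": 0, "az": 0, "gripper": 0.45},
  {"x": -15, "y": 0, "z": -20, "ax": 0, "ay": 0, "az": 0, "gripper": 0.45},
  {"x": 0, "y": 0, "z": -30, "ax": 0, "ay": 0, "az": 0, "gripper": 0.45},
])

```text
clock: 8.6
position: [0.4288, 0.1607, 0.0621]
ee_rot: [0.874, 0.486, -0.004, -0.0]
ft_force: [0.5, 0.7, -0.4]
grip_width: 0.549
grasp_force: 0.0
```

Request:
apply_moves([
  {"x": 0, "y": 0, "z": -40, "ax": 0, "ay": 0, "az": 0, "gripper": 1},
  {"x": 0, "y": 0, "z": -40, "ax": 0, "ay": 0, "az": 0, "gripper": 1},
  {"x": 0, "y": 0, "z": -10, "ax": 0, "ay": 0, "az": 0, "gripper": 1},
  {"x": 0, "y": 0, "z": 0, "ax": 0, "ay": 0, "az": 0, "gripper": 1},
])

```text
clock: 8.93
position: [0.4341, 0.1648, 0.1575]
ee_rot: [0.874, 0.487, 0.003, 0.002]
ft_force: [-0.1, -0.7, -0.5]
grip_width: 0.005
grasp_force: 0.0
```

```bash
python3 v.py w5; python3 -c "
from h import *
goto(world(165,72),170,58.3)"
```

```text
clk 8.93 pos [434.1 164.8 157.5] tray [-8.6 68.6] yaw 58.2 tilt [ 0.006 -0.    -1.   ] delta tool [  8.1  -2.2 143.5] F [-0.1 -0.7 -0.5]
yaw left 0.1
clk 9.08 pos [431.9 164.1 153.3] tray [-10.3  70.1] yaw 58.3 tilt [-0.001 -0.001 -1.   ] delta tool [175.3  -2.  -16.9] F [ 0.6  0.  -0.6]
yaw left 0.0
```

View pics/w5.png

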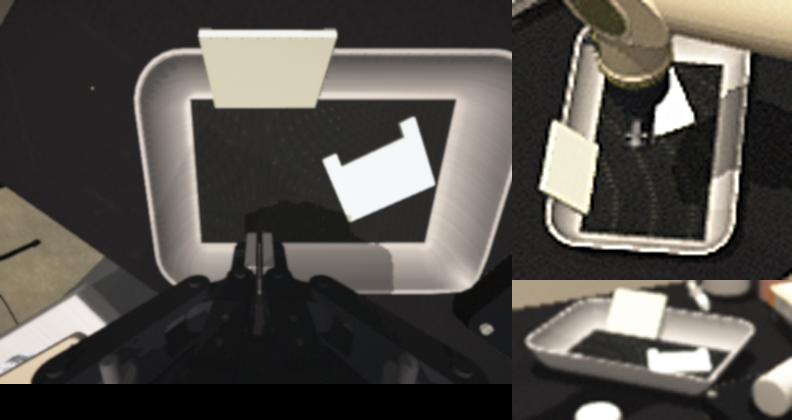

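Request:
apply_moves([
  {"x": 28, "y": 0, "z": -5, "ax": 0, "ay": 0, "az": 0, "gripper": 1},
  {"x": 35, "y": -2, "z": 0, "ax": 0, "ay": 0, "az": 0, "gripper": 1},
  {"x": 35, "y": 0, "z": 0, "ax": 0, "ay": 0, "az": 0, "gripper": 1},
  {"x": 35, "y": 0, "z": 0, "ax": 0, "ay": 0, "az": 0, "gripper": 1},
  {"x": 35, "y": 0, "z": 0, "ax": 0, "ay": 0, "az": 0, "gripper": 1},
])

```text
clock: 9.5
position: [0.5191, 0.3096, 0.1568]
ee_rot: [0.873, 0.487, -0.002, 0.0]
ft_force: [0.1, -0.9, -0.3]
grip_width: 0.001
grasp_force: 0.0
```

Request:
apply_moves([
  {"x": 0, "y": 0, "z": 0, "ax": 0, "ay": 0, "az": 0, "gripper": 1},
  {"x": 0, "y": 0, "z": 0, "ax": 0, "ay": 0, "az": 0, "gripper": 1},
])

```text
clock: 9.67
position: [0.5178, 0.3104, 0.1565]
ee_rot: [0.873, 0.488, -0.002, -0.001]
ft_force: [-1.5, -0.2, -0.2]
grip_width: 0.001
grasp_force: 0.0
```

```bash
python3 - <<'E'
from h import *
goto(world(160,72),70,58.3)
E
python3 v.py w6
```

```text
clk 9.67 pos [517.8 310.4 156.5] tray [159.3  73.9] yaw 58.5 tilt [-0.005  0.    -1.   ] delta tool [ 0.9  2.3 86.5] F [-1.5 -0.2 -0.2]
yaw left -0.2
clk 9.67 pos [517.8 310.4 156.5] tray [159.3  73.9] yaw 58.5 tilt [-0.005  0.    -1.   ] delta tool [-159.     4.1  142.9] F [-1.5 -0.2 -0.2]
yaw left -0.2
```

View pics/w6.png

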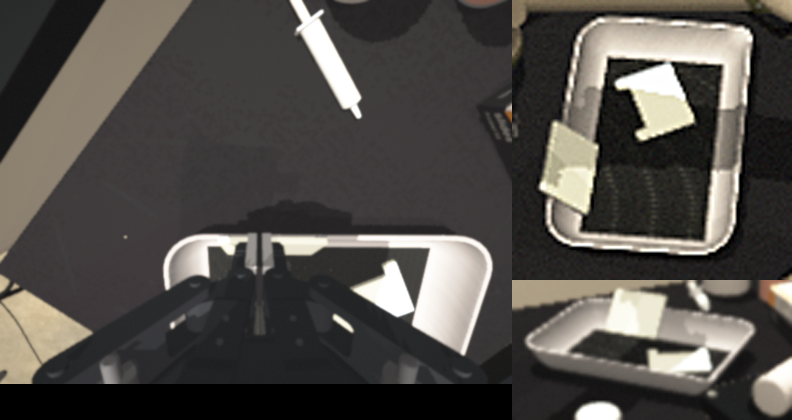

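Request:
apply_moves([
  {"x": 5, "y": 2, "z": 20, "ax": 0, "ay": 0, "az": 0, "gripper": 1},
  {"x": 0, "y": 0, "z": 35, "ax": 0, "ay": 0, "az": 0, "gripper": 1},
  {"x": 0, "y": 0, "z": 31, "ax": 0, "ay": 0, "az": 0, "gripper": 1},
  {"x": 0, "y": 0, "z": 0, "ax": 0, "ay": 0, "az": 0, "gripper": 1},
  {"x": -10, "y": 0, "z": 0, "ax": 0, "ay": 0, "az": 0, "gripper": 1},
])

```text
clock: 10.23
position: [0.5176, 0.3031, 0.073]
ee_rot: [0.873, 0.487, -0.001, -0.0]
ft_force: [0.3, 0.4, 0.2]
grip_width: -0.002
grasp_force: 0.0
```

```bash
python3 - <<'E'
from h import *
goto(world(160,72),70,58.3)
E
```

```text
clk 10.23 pos [517.6 303.1  73. ] tray [153.   70.3] yaw 58.3 tilt [-0.002 -0.    -1.   ] delta tool [ 7.  -1.7  3. ] F [0.3 0.4 0.2]
yaw left -0.0
```

Request:
apply_moves([
  {"x": -4, "y": 0, "z": 5, "ax": 0, "ay": 0, "az": 0, "gripper": 1},
  {"x": -6, "y": 0, "z": 0, "ax": 0, "ay": 0, "az": 0, "gripper": 1},
  {"x": -7, "y": 0, "z": 0, "ax": 0, "ay": 0, "az": 0, "gripper": 1},
  {"x": -7, "y": 0, "z": 0, "ax": 0, "ay": 0, "az": 0, "gripper": 1},
  {"x": -7, "y": 0, "z": 0, "ax": 0, "ay": 0, "az": 0, "gripper": 1},
])

```text
clock: 10.65
position: [0.502, 0.2767, 0.0694]
ee_rot: [0.873, 0.487, 0.001, 0.0]
ft_force: [0.5, 0.1, 0.1]
grip_width: -0.004
grasp_force: 0.2
```

Request:
apply_moves([
  {"x": -7, "y": 0, "z": 0, "ax": 0, "ay": 0, "az": 0, "gripper": 1},
  {"x": -7, "y": 0, "z": 0, "ax": 0, "ay": 0, "az": 0, "gripper": 1},
  {"x": -7, "y": 0, "z": 0, "ax": 0, "ay": 0, "az": 0, "gripper": 1},
  {"x": -7, "y": 0, "z": 0, "ax": 0, "ay": 0, "az": 0, "gripper": 1},
  {"x": -7, "y": 0, "z": 0, "ax": 0, "ay": 0, "az": 0, "gripper": 1},
])

```text
clock: 11.07
position: [0.4831, 0.2467, 0.0683]
ee_rot: [0.873, 0.487, -0.0, 0.0]
ft_force: [0.5, 0.8, -0.1]
grip_width: 0.004
grasp_force: 0.0
```

Request:
apply_moves([
  {"x": -7, "y": 0, "z": 0, "ax": 0, "ay": 0, "az": 0, "gripper": 1},
  {"x": -7, "y": 0, "z": 0, "ax": 0, "ay": 0, "az": 0, "gripper": 1},
  {"x": 0, "y": 0, "z": 0, "ax": 0, "ay": 0, "az": 0, "gripper": 1},
  {"x": 0, "y": 0, "z": 0, "ax": 0, "ay": 0, "az": 0, "gripper": 1},
])

```text
clock: 11.4
position: [0.4762, 0.2351, 0.0685]
ee_rot: [0.873, 0.487, 0.0, 0.0]
ft_force: [0.3, -0.0, 0.6]
grip_width: 0.005
grasp_force: 0.0
```

```bash
python3 v.py w7
```

```text
clk 11.4 pos [476.2 235.1  68.5] tray [73.4 69.7] yaw 58.3 tilt [ 0. -0. -1.] delta tool [-73.4  -0.2  54.5] F [ 0.3 -0.   0.6]
yaw left 0.0
```

View pics/w7.png

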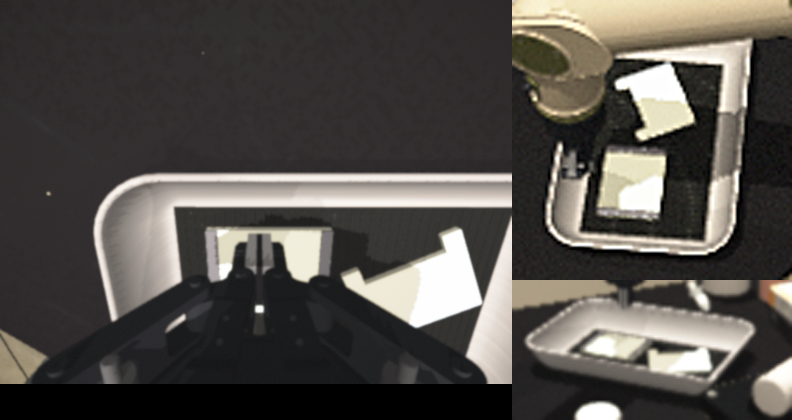

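Request:
apply_moves([
  {"x": 0, "y": 0, "z": -35, "ax": 0, "ay": 0, "az": 0, "gripper": 1},
  {"x": -20, "y": 0, "z": -35, "ax": 0, "ay": 0, "az": 0, "gripper": 1},
  {"x": -35, "y": 0, "z": -15, "ax": 0, "ay": 0, "az": 0, "gripper": 1},
  {"x": -35, "y": 0, "z": 0, "ax": 0, "ay": 0, "az": 0, "gripper": 1},
  {"x": -20, "y": 0, "z": 0, "ax": 0, "ay": 0, "az": 0, "gripper": 1},
])

```text
clock: 11.97
position: [0.4176, 0.1401, 0.1539]
ee_rot: [0.874, 0.487, 0.0, 0.001]
ft_force: [0.1, -0.7, 0.1]
grip_width: 0.002
grasp_force: 0.0
```

Request:
apply_moves([
  {"x": -10, "y": 0, "z": 0, "ax": 0, "ay": 0, "az": 0, "gripper": 1},
  {"x": 0, "y": 0, "z": 0, "ax": 0, "ay": 0, "az": 0, "gripper": 1},
  {"x": 0, "y": 0, "z": 0, "ax": 0, "ay": 0, "az": 0, "gripper": 1},
])

```text
clock: 12.22
position: [0.4135, 0.1335, 0.1537]
ee_rot: [0.874, 0.487, 0.0, 0.0]
ft_force: [1.2, -0.1, -0.0]
grip_width: 0.0
grasp_force: 0.0
```

```bash
python3 m.py; python3 v.py w8
```

```text
clk 12.22 pos [413.5 133.5 153.7] tray [-46.   69.7] yaw 58.3 tilt [ 0.001 -0.    -1.   ] delta tool [ 46.    7.5 139.7] F [ 1.2 -0.1 -0. ]
yaw left 0.0
3117.5 [162.  81.] ctr [-231.2  345.3] box [[-239.4, 435.3], [-308.5, 392.3], [-223.0, 255.2], [-153.9, 298.3]]
6594.0 [77. 82.] ctr [20.8 61.6] box [[-17.8, 102.5], [-18.0, 20.8], [59.5, 20.7], [59.6, 102.4]]
6315.0 [78. 98.] ctr [  5.3 -61.1] box [[-51.6, -34.5], [-8.0, -122.5], [62.1, -87.8], [18.5, 0.2]]
clk 12.27 pos [413.6 134.2 153.7] tray [-45.4  70. ] yaw 58.3 tilt [ 0.001  0.    -1.   ] delta tool [ 45.3  -0.  139.7] F [ 0.1  0.5 -1.3]
yaw left -0.0
```

View pics/w8.png

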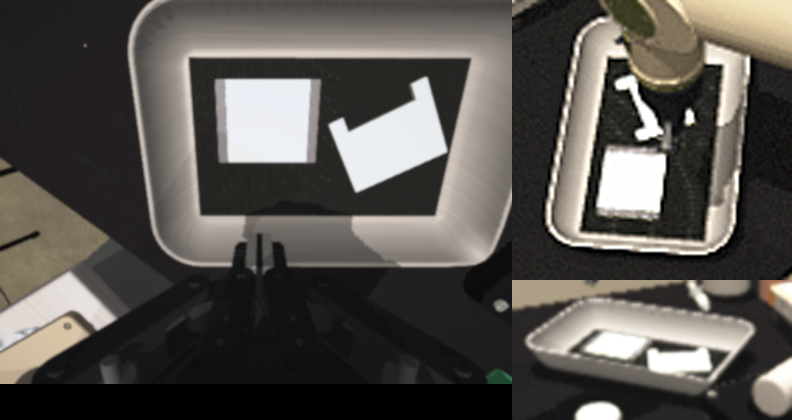

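The spacer plate lies flat with the grey strips on top at (215–320, 80–162). The notched plate has not moved.

```bash
python3 -c "
from workcell import *
print(hand_in())"
```

```text
the job is handed in; nothing more can be done
None
```

The spacer plate is turned over and lies flat on the tray floor with its strips on top; the notched plate did not move, nothing around the tray was touched, and the job was handed in at about 12 s.

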